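Hold the bolt head behind the lathe bracket against the nut runner

TASK

The nut runner is running, but the bolt just turns round with it, so the nut cannot tighten. Lift the loose wooden cover off the iron bracket by its knob and lay it flat, right side up, on the clear bench without dropping it; then reach down into the narrow gap behind the bracket plate, grasp the bolt head between the fingers and hold it so that it stops turning. Finish while still holding the bolt head, not letting go, and leave the other things on the bench where they are.

Things in the scene. Friction and masses are not known exactly. Their poses are not given: they have to be found in the camera images.
- bracket: Dark iron bracket fixed to the bench, with a narrow open pocket behind its plate. Origin: on the bench under the pocket's centre; z up, x = bolt axis, away from the nut runner. Pocket 46 mm (x) by 150 mm (y), walls 12 mm thick (the -x wall is the bracket plate), floor 12 mm and rim 92 mm above the bench. Foot: x -100 to +50, y +-87 mm.
- nut (a point): Centre of the steel nut on the front (-x) side of the bracket plate, 41 mm from the bolt head, 62 mm high, mostly inside the socket of the grey nut runner. Runner, wooden saddle, socket and nut are fixed to the bracket and fill x = -226 to -35 mm of its frame, within 29 mm of its x axis, up to 88 mm high. Axes as the bracket's.
- bolt_head (a point): Centre of the hexagonal steel bolt head, a point fixed in the bracket, 62 mm above the bench, 30 mm below the rim, midway between the pocket's walls. Head: 26 mm across flats, 30 mm across corners, 16 mm thick along x (15 mm free on either side of it along x, 60 mm along y). Axes as the bracket's.
- bolt (a joint): Turn of the bolt about the bracket's +x, rad. At 0 and every 1.047 rad two flats stand upright, facing the bracket's +y and -y. The runner, which never stops, turns bolt, nut and socket together with a steady 0.15 N m, about 0.15 rad/s while the head is free. Firm fingers (about 30 N) closed along the bracket's y pull the head round to its flats and stop it.
- cover: Loose wooden cover on the pocket's rim, about 0.2 kg: plate 74 (x) by 178 (y) by 10 mm, under it a lip 40 by 144 by 6 mm, on it a round knob. Origin: centre of the lip's underside, 86 mm above the bench at the start, 0 when it lies on the bench on its lip; z up. Plate z = 6 to 16 mm, knob 16 to 52 mm, its grip 28 mm across from 30 to 48 mm. Axes start as the bracket's.
- gouge: Turning gouge, a bystander: lies along its x, 28 mm wide and high, wooden handle from x = -150 mm to 0, steel blade to +130 mm. Origin on the bench under the ferrule.
- skew: Skew chisel, a bystander: lies along its x, 28 mm wide and high, wooden handle from x = -150 mm to 0, steel blade to +120 mm. Origin on the bench under the ferrule.
- mallet: Wooden mallet, a bystander: handle along its x from -150 mm, head 75 by 120 by 76 mm centred at x = +30 mm. Origin on the bench.
- goblet: Small turned wooden goblet standing on the bench, a bystander, 54 mm across, 90 mm high. Origin under its centre.
- oiler: Brass oil can with a spout, standing, a bystander, 60 mm across, 92 mm high. Origin under its centre.
- spare_nut: Spare steel hexagon nut lying flat, a bystander, 32 mm across the corners, 16 mm high. Origin under its centre.
- sander: Cork sanding block, a bystander, 110 (x) by 65 (y) by 32 mm. Origin under its centre.
Things that resemble listed ones, but are neither listed nor needed, are in the scene too. Of the things shaped like the cover, the wooden one is meant.

How it is judged:
By the outcome, as a careful person would: the job done as asked, in the order asked, and still so for the second after the job is handed in, while the arm keeps its last pose, push and grip.
It also fails if it takes over 51 s, if anything falls off the work surface, if the arm or the gripper's body presses on something with over 40 N, if the wrist force passes 120 N, or if a joint passes its speed limit or range.

ROBOT

A 7-joint arm with a two-finger parallel gripper is mounted at the origin on the work surface. World frame = base frame: x ahead of the robot, y to its left, z up, the work surface at z = 0. Lengths are in mm, angles in rad, forces in N, time in s.
With the tool pointing down it reaches from about 350 to 900 mm from the base axis. Payload 19.9 kg.
Tool frame: the origin (TCP) lies between the finger pads, 19 mm behind the fingertips; this is the grasp point; z points along the fingers, y is the line along which they close (so a half turn about z gives the same grasp; the last joint's range is limited). The gripper opens to 85 mm and grips with 20 to 120 N. Pads are 22 mm wide; open, the fingers measure 114 mm over their backs; the gripper's body (76 mm by 85 mm) begins 54 mm behind the grasp point. The pads swing forward as they close: fully open they stand 13 mm farther back than shut.
Start: joints at [-1.359, 0.417, -0.01, 1.614, 0.005, 1.111, -0.053], TCP at [156.312, 605.12, 249.96] pointing down, gripper open.
Joint ranges: [-2.81, 2.81], [-0.39, 2.02], [-1.27, 1.25], [0.06, 2.57], [-1.19, 4.33], [0.19, 2], [-2.82, 2.82]. Speed limits (rad/s): [1.89, 1.89, 2.39, 2.39, 3.01, 3.01, 3.01].

INTERFACE

Orientations are given as [roll, pitch, yaw] about the fixed x, y, z axes, in that order (R = Rz(yaw) Ry(pitch) Rx(roll)).
In Python, from station import * gives the robot as it stands. The module is installed in compiled form; this text tells all that it offers.
- The arm moves only by the tool jog_arm, never from a script. Its argument "series" is a list of rows, each a list of 5 numbers: the shift along the tool's x, y, z as a fraction of full scale, then the turn about the tool's z as a fraction of full scale, then the opening, from -1 (shut) to 1 (fully open). In form: [[dx, dy, dz, spin, jaw], ...]. A call has 1 to 20 rows; each row is the pose to reach, as a shift and turn from the pose commanded when the call began, along the tool's axes at that moment; what a row does not reach only later rows make up. Full scale, the value 1, is 0.15 m for a shift and 0.5 rad for a turn. A row lasts 1/12 s, in which the tool goes at most 41.7 mm and 7.16 degrees, less where a joint would pass 70% of its speed; a pose out of reach is approached as far as the arm can. A call with a number of a shift or a turn outside -1 to 1 is refused whole. A call with a gripper value outside its range is refused whole. The fingers move at their own pace and stop on an object; "grip_force" is the grip in N (left out, the last holds). Time passes only in rows, so rows that repeat a pose let the fingers close. It gives the time, the measured TCP pose, the force, the opening and the grip force at its end, in the units of the state.
- sense(): the state, without advancing time (a new reading comes with each control period).
- grab_frame(name): name is "scene" or "top" or "wrist"; returns the picture (420x560x3 uint8, red, green, blue); there is no depth.
- calibration(name): a dict with "intrinsics" (3x3 intrinsics, pixels), "rvec" (rotation vector, rad) and "tvec" (3), from world to camera coordinates, as OpenCV has them. Camera axes: x right, y down, z forward; pixel columns grow to the right and rows downward; lengths in mm; the calibration is good to about 2 mm. A picture is of the moment at which its call begins: read the wrist's pose just before it. calibration takes no time and is no camera call; for the wrist camera it gives the pose at the moment of the call.
- finish_job(): hands the job in; it is judged then, once.
Trained networks look in the newest picture that a camera, given by its name, has taken for a name from the list of things; names that differ only in an ending like _2 or _b are one class to them, and where a whole thing is asked for, a point or a joint stands for the part that bears it (a point fixed in the world has none). Each returns a list of dicts, best first, with "p" (0 to 1); they miss things now and then, are a little off and sometimes report something else, mostly with a low value. They report only what shows in the picture. A call takes as long as a camera call. They do not tell look-alikes from the thing itself.
- outline_of(thing, camera): "pixels" (420x560 bool, what is visible of it) and "centre" ([column, row] in pixels, amid what is visible of it).
The state is a dict: "t": time; "joint_pos": joint angles; "joint_velocities": joint speeds; "joint_efforts": joint torques, N m; "tcp_pos": TCP position; "eef_rot": TCP orientation; "force": force on the tool from outside, world axes, zero at the start; "torque": the same for the moment, N m; "gripper_width": opening from 0.0 (shut) to 1.0 (fully open); "grip_force": force on a finger pad.
Only numpy, scipy, OpenCV 4.12 (cv2) and the standard library are available. Lean on these libraries where they do the work, as an engineer would, in place of code of your own. Each camera call takes 0.05 s, during which the arm holds its last target. There are 200 camera calls.

## Working session

There is one attempt and no reset: what is moved stays moved. The work goes in short steps, Python scripts to look and compute and a tool call to move; the robot and the scene stay as the last step left them, time stands still between calls to the robot, and variables do not carry over. Pictures are saved under pics/ and viewed, at most 10 in all, crops included, and the job is handed in when it is done.

Besides the shell and the picture viewer there is one more tool, called after "Emit:" as name(argument=value, ...), one argument or row to a line, values as JSON. jog_arm: Moves the arm, as the interface text tells. Its arguments: {"type":"object","properties":{"series":{"type":"array","items":{"type":"array","items":{"type":"number","minimum":-1,"maximum":1}}},"grip_force":{"type":"number"}},"required":["series"]}

```bash
mkdir -p pics; cat > h.py <<'E'
from station import *
import numpy as np, cv2
def cal(n):
    c=calibration(n); K=np.array(c["intrinsics"],float); R=cv2.Rodrigues(np.array(c["rvec"],float))[0]; t=np.array(c["tvec"],float).ravel()
    return K,R,t
def onz(c,px,z):
    K,R,t=c; d=R.T@np.linalg.solve(K,[px[0],px[1],1]); o=-R.T@t
    return o+d*(z-o[2])/d[2]
def proj(c,P):
    K,R,t=c; q=(R@np.atleast_2d(P).T).T+t; q=q@K.T; return q[:,:2]/q[:,2:]
def tri(obs):
    A=[];b=[]
    for c,px in obs:
        K,R,t=c; d=R.T@np.linalg.solve(K,[px[0],px[1],1]); d/=np.linalg.norm(d); o=-R.T@t
        M=np.eye(3)-np.outer(d,d); A.append(M); b.append(M@o)
    P=np.linalg.lstsq(np.vstack(A),np.hstack(b),rcond=None)[0]
    return P
def save(n,im): cv2.imwrite("pics/"+n+".png",cv2.cvtColor(im,cv2.COLOR_RGB2BGR))
E
python3 - <<'E'
from h import *
s=sense();print(s["t"],s["tcp_pos"],s["eef_rot"],s["gripper_width"])
a=grab_frame("top");b=grab_frame("scene");save("top",a);save("scene",b)
for cam in("top","scene"):
    c=cal(cam);print(cam,(-c[1].T@c[2]).round())
    for th in("cover","bracket","nut"):
        for r in outline_of(th,cam)[:4]:
            print(th,round(r["p"],2),np.round(r["centre"]),r["pixels"].sum(),onz(c,r["centre"],92).round())
E
```

```text
0.0 [156.22722172 604.78795788 249.31787126] [-3.14025511e+00  7.01391151e-05  2.88878610e+00] 0.9996331562023493
top [ 465.   15. 1444.]
cover 0.84 [236. 197.] 1419 [543. 128.  92.]
cover 0.79 [344. 160.] 1182 [ 663. -206.   92.]
cover 0.6 [182. 267.] 1181 [322. 292.  92.]
bracket 0.58 [239. 222.] 1653 [463. 118.  92.]
bracket 0.53 [169. 153.] 557 [674. 342.  92.]
nut 0.87 [240. 224.] 1767 [459. 116.  92.]
scene [1201.  423.  673.]
cover 0.94 [403. 220.] 1302 [427. 322.  92.]
cover 0.56 [313. 222.] 1666 [537. 134.  92.]
cover 0.56 [173. 234.] 1351 [ 735. -137.   92.]
bracket 0.96 [323. 245.] 3214 [600. 187.  92.]
nut 0.84 [318. 249.] 3174 [618. 183.  92.]
```

View pics/top.png

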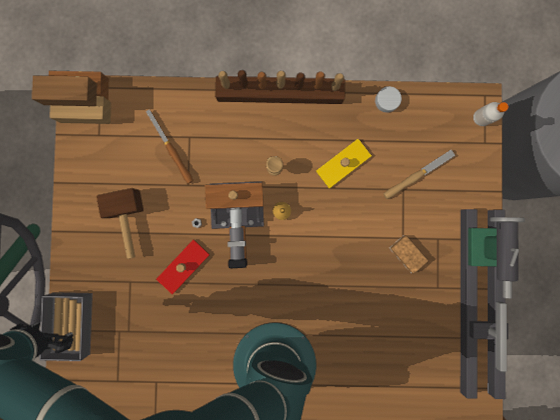

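View pics/scene.png

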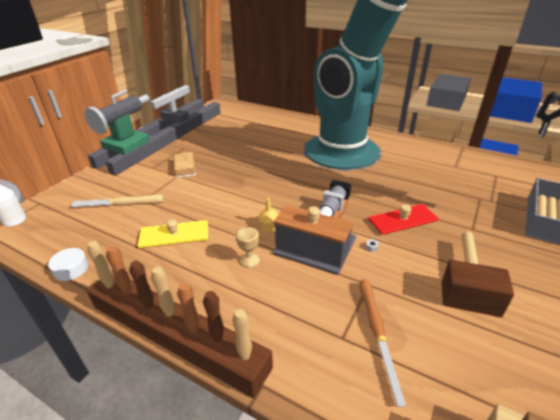

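The top view shows three cover-shaped things. The wooden one sits on the bracket at (235,195), with its knob at (233,195). The yellow one is at (344,163) and the red one at (182,267). In the scene view the wooden cover is at (313,222), the yellow at (173,234) and the red at (403,218). The runner at (237,245, top) is on the robot's side, so the bolt's +x points roughly along world +x. I choose the wooden cover, and will check it in one close crop. The bench around top (345,225) is clear.

```bash
python3 - <<'E'
from h import *
a=grab_frame("top");b=grab_frame("scene")
A=cv2.resize(a[170:280,190:300],(400,400),interpolation=cv2.INTER_CUBIC)
B=cv2.resize(b[180:280,265:365],(400,400),interpolation=cv2.INTER_CUBIC)
save("crop1",np.hstack([A,B]))
c=cal("top")
best=min(outline_of("cover","top"),key=lambda r:np.hypot(*(np.array(r["centre"])-[235,195])))
ys,xs=np.nonzero(best["pixels"])
r=cv2.minAreaRect(np.c_[xs,ys].astype(np.float32));bx=cv2.boxPoints(r)
print(r,[onz(c,p,102).round() for p in bx])
print("place",onz(c,(345,225),0).round(), onz(c,(275,165),0).round(),onz(c,(282,212),40).round(),onz(c,(410,254),16).round())
print("knob tri",tri([(c,(233,195)),(cal("scene"),(314,212))]).round())
E
```

```text
((233.93939208984375, 194.6360321044922), (24.664539337158203, 57.321189880371094), 87.45519256591797) [array([580., 226., 102.]), array([592.,  49., 102.]), array([516.,  44., 102.]), array([504., 220., 102.])]
place [ 461. -228.    0.] [656.   9.   0.] [499. -17.  40.] [ 370. -439.   16.]
knob tri [545. 136. 129.]
```

View pics/crop1.png

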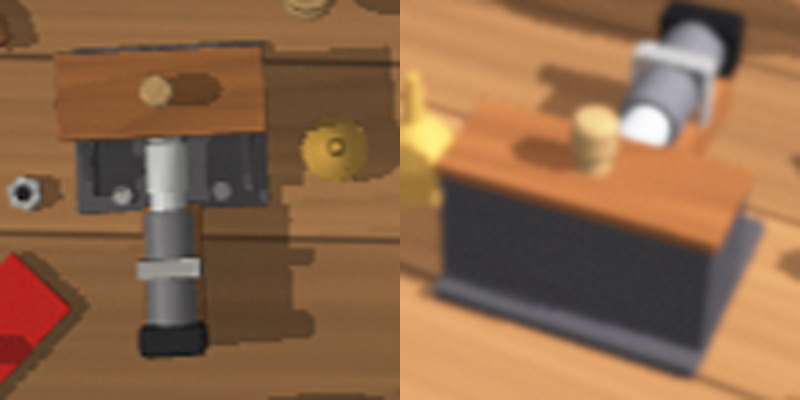

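The crop confirms the choice: a wooden cover lying on the dark bracket, with the knob at about top (232.6,195) and scene (314,212) and the runner on the robot's side. I'll move over it.

Emit:
jog_arm(
  series=[
    [-0.83, -0.595, 0, 0, 1],
    [-0.83, -0.595, 0, 0, 1],
    [-0.83, -0.595, 0, 0, 1],
    [-0.83, -0.595, 0, 0, 1],
  ],
)

```text
t: 0.88
tcp_pos: [256.9, 484.6, 250.1]
eef_rot: [-3.141, 0.001, 2.886]
force: [1.1, 1.0, 0.5]
gripper_width: 1.004
grip_force: 0.0
```

Emit:
jog_arm(
  series=[
    [-0.83, -0.595, 0, 0, 1],
    [-0.83, -0.595, 0, 0, 1],
    [-0.83, -0.595, 0, 0, 1],
    [-0.83, -0.595, 0, 0, 1],
  ],
)

```text
t: 1.22
tcp_pos: [355.0, 366.8, 250.3]
eef_rot: [3.142, 0.001, 2.886]
force: [0.1, -0.2, -0.5]
gripper_width: 1.003
grip_force: 0.0
```

Emit:
jog_arm(
  series=[
    [-0.83, -0.595, 0, 0, 1],
    [-0.83, -0.595, 0, 0, 1],
    [-0.83, -0.595, 0, 0, 1],
    [-0.83, -0.595, 0, 0, 1],
  ],
)

```text
t: 1.55
tcp_pos: [453.0, 249.1, 250.4]
eef_rot: [-3.142, 0.001, 2.886]
force: [0.4, -1.0, 0.0]
gripper_width: 1.0
grip_force: 0.0
```

Emit:
jog_arm(
  series=[
    [-0.83, -0.595, 0, -0.3, 1],
    [-0.83, -0.595, 0, -0.6, 1],
    [-0.83, -0.595, 0, -0.64, 1],
    [-0.83, -0.595, 0, -0.64, 1],
    [-0.83, -0.595, 0, -0.64, 1],
    [-0.83, -0.595, 0, -0.64, 1],
  ],
)

```text
t: 2.05
tcp_pos: [550.4, 132.2, 249.9]
eef_rot: [-3.141, 0.0, -3.079]
force: [-0.0, 1.7, -1.0]
gripper_width: 0.997
grip_force: 0.0
```

```bash
python3 - <<'E'
from h import *
s=sense();print(s["t"],s["tcp_pos"],s["eef_rot"],s["joint_pos"])
c=cal("wrist");a=grab_frame("wrist");save("w1",a)
print((-c[1].T@c[2]).round(),proj(c,[[548,135,102],[545,136,135],[548,135,62]]).round())
for r in outline_of("cover","wrist")[:3]:
    ys,xs=np.nonzero(r["pixels"]);q=cv2.minAreaRect(np.c_[xs,ys].astype(np.float32))
    print(r["p"],r["centre"],[onz(c,p,102).round() for p in cv2.boxPoints(q)])
E
```

```text
2.05 [550.44456883 132.21853976 249.87816176] [-3.14064378e+00  2.01787168e-04 -3.07888961e+00] [-0.50666843  0.31834863  0.26609835  1.7714846  -0.09316692  1.06408592
  1.42545022]
[472. 128. 375.] [[283. 201.]
 [285. 208.]
 [283. 191.]]
0.94 [425.2, 15.9] [array([382., 198., 102.]), array([377., 276., 102.]), array([415., 286., 102.]), array([420., 204., 102.])]
0.93 [288.7, 194.1] [array([510.,  48., 102.]), array([499., 223., 102.]), array([572., 235., 102.]), array([584.,  45., 102.])]
0.8 [25.5, 235.2] [array([ 614., -179.,  102.]), array([546., -89., 102.]), array([594., -60., 102.]), array([ 669., -153.,  102.])]
```

View pics/w1.png

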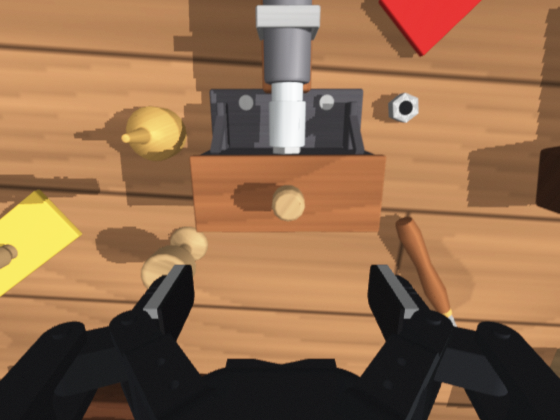

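The wrist view shows the wooden cover with plate corners near (192,156), (386,155), (379,233) and (195,233). The knob top is at (288,203).

```bash
python3 - <<'E'
from h import *
c=cal("wrist");a=cv2.imread("pics/w1.png")
P=[onz(c,p,102) for p in((191,156),(386,155),(379,232),(195,233))]
for p in P:print(p.round(1))
print("cen",np.mean(P,0).round(1))
d=P[1]-P[0];e=P[2]-P[3];print("yaw",[np.arctan2(-v[0],v[1]).round(3) for v in(d,e)],np.linalg.norm(d),np.linalg.norm(e))
k=(288,203)
print("knob top",onz(c,k,138).round(1), "tri", tri([(c,k),(cal("top"),(232.6,194.6)),(cal("scene"),(314,209))]).round(1))
E
```

```text
[510.3  52.4 102. ]
[497.8 227.2 102. ]
[571.8 233.1 102. ]
[584.6  54.6 102. ]
cen [541.1 141.8 102. ]
yaw [np.float64(0.071), np.float64(0.072)] 175.22797372007426 178.95281580881309
knob top [538.  141.1 138. ] tri [542.4 137.9 135.3]
```

Emit:
jog_arm(
  series=[
    [0.05, 0.043, 0.2, -0.016, 1],
    [0.05, 0.043, 0.4, -0.016, 1],
    [0.05, 0.043, 0.4, -0.016, 1],
    [0.05, 0.043, 0.4, -0.016, 1],
  ],
)

```text
t: 2.48
tcp_pos: [540.4, 141.6, 189.8]
eef_rot: [-3.141, -0.002, -3.065]
force: [0.2, -0.3, 1.5]
gripper_width: 1.002
grip_force: 0.0
```

```bash
python3 - <<'E'
from h import *
s=sense();print(s["t"],s["tcp_pos"],s["eef_rot"])
c=cal("wrist");a=grab_frame("wrist");save("w2",a);np.savez("w2c.npz",K=c[0],R=c[1],t=c[2])
print((-c[1].T@c[2]).round())
E
```

```text
2.4833 [540.39831701 141.62280727 189.79730338] [-3.14103732e+00 -2.15257759e-03 -3.06503675e+00]
[462. 136. 315.]
```

View pics/w2.png

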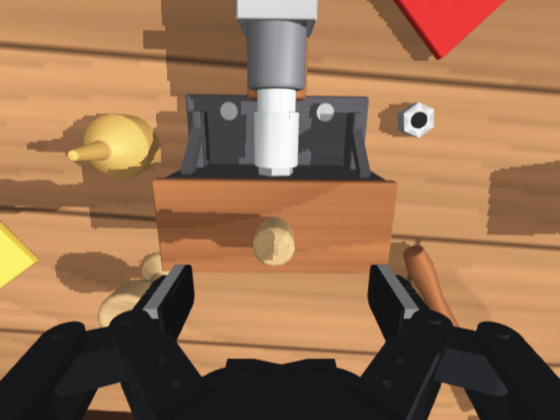

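The second wrist view shows plate corners near (154,181), (396,182), (387,271) and (161,272), with the knob top at about (273,237).

```bash
python3 - <<'E'
from h import *
z=np.load("w2c.npz");c2=(z["K"],z["R"],z["t"])
for zz in (102,):
  P=[onz(c2,p,zz) for p in((154,181),(396,182),(387,271),(161,272))]
  for p in P:print(p.round(1))
  print("cen",np.mean(P,0).round(1))
  d=P[1]-P[0];e=P[2]-P[3];print("yaw",[np.arctan2(-v[0],v[1]).round(3) for v in(d,e)],np.linalg.norm(d),np.linalg.norm(e),np.linalg.norm(P[0]-P[3]))
print("knob top",onz(c2,(273,237),138).round(1),"top",onz(cal("top"),(232.6,194.8),138).round(1),"scene",onz(cal("scene"),(314,208.5),138).round(1))
top=cal("top");sc=cal("scene")
print("tri",tri([(c2,(273,237)),(top,(232.6,194.8)),(sc,(314,208.5))]).round(1))
for P in([541,139,138],[545,137,138]): print(proj(top,P),proj(sc,P),proj(c2,P))
E
```

```text
[513.3  48.8 102. ]
[500.8 222.4 102. ]
[572.1 228.9 102. ]
[586.7  50.7 102. ]
cen [543.2 137.7 102. ]
yaw [np.float64(0.072), np.float64(0.081)] 174.10936779786852 178.8225543675895 73.39476299718409
knob top [535.2 137.  138. ] top [545.1 135.5 138. ] scene [542.8 136.8 138. ]
tri [540.9 136.1 134.5]
[[231.40111596 196.14475381]] [[315.18257531 208.34987431]] [[275.53530088 245.63936562]]
[[232.09658409 194.83281432]] [[313.6779181  209.01440612]] [[271.99259793 251.12496817]]
```

Emit:
jog_arm(
  series=[
    [-0.011, -0.032, 0.2, 0, 1],
    [-0.011, -0.032, 0.425, 0, 1],
    [-0.011, -0.032, 0.425, 0, 1],
    [-0.011, -0.032, 0.425, 0, 1],
    [-0.011, -0.032, 0.425, 0, 0.2],
    [-0.011, -0.032, 0.425, 0, -1],
    [-0.011, -0.032, 0.425, 0, -1],
    [-0.011, -0.032, 0.425, 0, -1],
    [-0.011, -0.032, 0.425, 0, -1],
    [-0.011, -0.032, 0.425, 0, -1],
    [-0.011, -0.032, 0.425, 0, -1],
    [-0.011, -0.032, 0.425, 0, -1],
  ],
  grip_force=40,
)

```text
t: 3.53
tcp_pos: [543.7, 136.4, 127.3]
eef_rot: [3.141, 0.001, -3.066]
force: [-4.8, -0.8, 11.6]
gripper_width: 0.315
grip_force: 38.6
```

Emit:
jog_arm(
  series=[
    [0, 0, -0.06, 0, -1],
    [0, 0, -0.2, 0, -1],
    [0, 0, -0.4, 0, -1],
    [0, 0, -0.6, 0, -1],
    [0, 0, -0.73, 0, -1],
    [0, 0, -0.73, 0, -1],
    [0, 0, -0.73, 0, -1],
  ],
)

```text
t: 4.12
tcp_pos: [543.4, 136.3, 236.7]
eef_rot: [3.141, 0.002, -3.066]
force: [1.3, 0.1, -4.3]
gripper_width: 0.318
grip_force: 39.9
```

```bash
python3 - <<'E'
from h import *
s=sense();print(s["t"],s["tcp_pos"],s["eef_rot"],s["force"],s["gripper_width"])
b=cv2.resize(grab_frame("scene")[120:300,220:420],(600,540),interpolation=cv2.INTER_CUBIC)
c=cal("wrist");a=grab_frame("wrist");np.savez("w3c.npz",K=c[0],R=c[1],t=c[2]);save("w3",a)
save("w3v",np.hstack([cv2.resize(b,(400,360)),cv2.resize(a,(400,300),interpolation=cv2.INTER_AREA)[:, :] if 0 else cv2.resize(a,(400,360))]))
E
```

```text
4.1167 [543.42272087 136.2534276  236.7103614 ] [ 3.14110574e+00  1.52737396e-03 -3.06633135e+00] [ 1.25381597  0.07693614 -4.33741114] 0.3177184072065118
```

View pics/w3v.png

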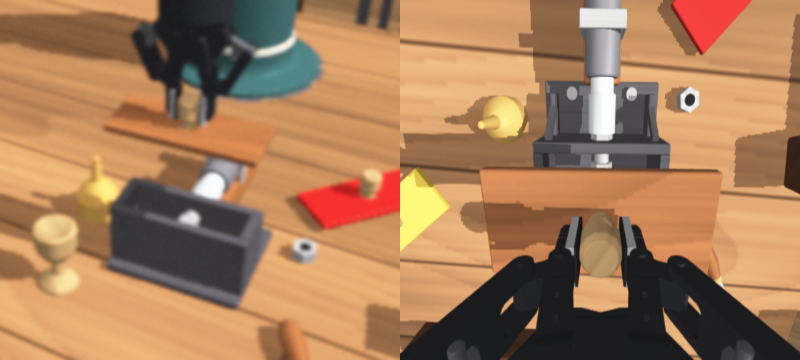

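The cover hangs flat in the grip and the pocket is open. I'll carry it to the clear bench.

Emit:
jog_arm(
  series=[
    [0.05, -0.12, 0, 0, -1],
    [0.12, -0.3, 0, 0, -1],
    [0.2, -0.52, 0, 0, -1],
    [0.284, -0.727, 0, 0, -1],
  ],
)

```text
t: 4.55
tcp_pos: [507.8, 22.9, 234.4]
eef_rot: [-3.141, -0.002, -3.066]
force: [0.9, -1.3, -3.0]
gripper_width: 0.311
grip_force: 39.8
```

Emit:
jog_arm(
  series=[
    [0.1, -0.24, 0, 0, -1],
    [0.19, -0.48, 0, 0, -1],
    [0.284, -0.727, 0, 0, -1],
  ],
)

```text
t: 4.8
tcp_pos: [473.3, -89.0, 234.7]
eef_rot: [3.141, -0.002, -3.066]
force: [1.6, -0.6, -3.6]
gripper_width: 0.315
grip_force: 39.8
```

Emit:
jog_arm(
  series=[
    [0.1, -0.24, 0, 0, -1],
    [0.19, -0.48, 0, 0, -1],
    [0.25, -0.65, 0, 0, -1],
    [0.284, -0.727, 0, 0, -1],
    [0.284, -0.727, 0, 0, -1],
    [0.284, -0.727, 0, 0, -1],
  ],
)

```text
t: 5.3
tcp_pos: [439.8, -199.8, 234.8]
eef_rot: [3.141, -0.002, -3.068]
force: [0.7, 0.3, -2.5]
gripper_width: 0.315
grip_force: 39.9
```

```bash
python3 - <<'E'
from h import *
s=sense();print(s["t"],s["tcp_pos"],s["eef_rot"],s["gripper_width"])
a=grab_frame("top");b=grab_frame("scene")
p=np.hstack([cv2.resize(a[130:300,180:440],(400,262)),cv2.resize(b[100:300,100:405],(400,262))]);save("carry",p)
E
```

```text
5.3 [ 439.78410765 -199.77696477  234.84756563] [ 3.14124147e+00 -1.82825522e-03 -3.06777848e+00] 0.3147500515175799
```

View pics/carry.png

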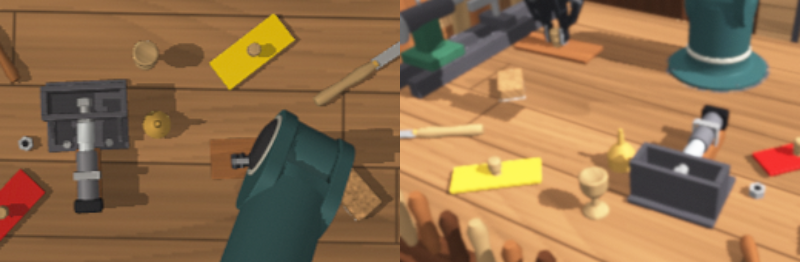

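Emit:
jog_arm(
  series=[
    [0, 0, 0.1, 0, -1],
    [0, 0, 0.3, 0, -1],
    [0, 0, 0.55, 0, -1],
    [0, 0, 0.8, 0, -1],
    [0, 0, 0.95, 0, -1],
    [0, 0, 1, 0, -1],
    [0, 0, 1, 0, -1],
  ],
)

```text
t: 5.98
tcp_pos: [439.8, -198.7, 84.4]
eef_rot: [3.141, -0.003, -3.065]
force: [0.5, -1.6, -2.6]
gripper_width: 0.311
grip_force: 39.9
```

Emit:
jog_arm(
  series=[
    [0, 0, 0.1, 0, -1],
    [0, 0, 0.18, 0, -1],
    [0, 0, 0.22, 0, -1],
    [0, 0, 0.25, 0, -1],
    [0, 0, 0.27, 0, -1],
    [0, 0, 0.27, 0, -1],
  ],
)

```text
t: 6.48
tcp_pos: [440.8, -199.7, 45.7]
eef_rot: [-3.141, 0.001, -3.066]
force: [-1.1, 0.1, -3.3]
gripper_width: 0.314
grip_force: 40.1
```

Emit:
jog_arm(
  series=[
    [0, 0, 0.01, 0, -1],
    [0, 0, 0.02, 0, -1],
    [0, 0, 0.028, 0, -1],
    [0, 0, 0.028, 0, -1],
  ],
)

```text
t: 6.82
tcp_pos: [440.6, -199.7, 41.3]
eef_rot: [-3.141, 0.0, -3.066]
force: [0.1, 1.0, -1.8]
gripper_width: 0.316
grip_force: 40.4
```

Emit:
jog_arm(
  series=[
    [0, 0, 0.007, 0, -1],
    [0, 0, 0.007, 0, -1],
    [0, 0, 0.014, 0, -1],
    [0, 0, 0.014, 0, -1],
  ],
)

```text
t: 7.15
tcp_pos: [441.2, -199.7, 40.4]
eef_rot: [3.141, 0.002, -3.066]
force: [-7.9, 5.8, 36.0]
gripper_width: 0.311
grip_force: 44.4
```

Emit:
jog_arm(
  series=[
    [0, 0, -0.008, 0, -1],
    [0, 0, -0.008, 0, -1],
    [0, 0, -0.008, 0, -0.2],
    [0, 0, -0.008, 0, 0.3],
    [0, 0, -0.008, 0, 1],
    [0, 0, -0.008, 0, 1],
    [0, 0, -0.008, 0, 1],
    [0, 0, -0.008, 0, 1],
    [0, 0, -0.008, 0, 1],
    [0, 0, -0.15, 0, 1],
    [0, 0, -0.35, 0, 1],
    [0, 0, -0.6, 0, 1],
    [0, 0, -0.85, 0, 1],
    [0, 0, -1, 0, 1],
    [0, 0, -1, 0, 1],
  ],
)

```text
t: 8.4
tcp_pos: [442.2, -200.4, 193.4]
eef_rot: [-3.14, 0.006, -3.066]
force: [0.4, 0.4, -0.0]
gripper_width: 0.996
grip_force: 0.0
```

```bash
python3 - <<'E'
from h import *
s=sense();print(s["t"],s["tcp_pos"],s["eef_rot"],s["gripper_width"])
c=cal("wrist");a=grab_frame("wrist");b=grab_frame("scene")
for cam,c,z in(("wrist",c,16),("scene",cal("scene"),16)):
  for r in outline_of("cover",cam)[:4]:
    ys,xs=np.nonzero(r["pixels"]);q=cv2.boxPoints(cv2.minAreaRect(np.c_[xs,ys].astype(np.float32)))
    print(cam,round(r["p"],2),np.round(r["centre"]),onz(c,r["centre"],z).round(),[onz(c,p,z)[:2].round() for p in q] if cam=="wrist" else "")
p=proj(cal("scene"),[440,-200,20])[0].astype(int);print(p)
B=b[max(0,p[1]-60):p[1]+60,max(0,p[0]-80):p[0]+80]
save("placed",np.hstack([cv2.resize(a,(400,300)),cv2.resize(B,(400,300))]))
E
```

```text
8.4 [ 442.19178827 -200.38617521  193.40973136] [-3.13979259  0.00639402 -3.06647373] 0.9961452515538388
wrist 0.82 [278. 344.] [ 633. -189.   16.] [array([ 669., -295.]), array([ 567., -164.]), array([ 634., -123.]), array([ 748., -259.])]
scene 0.92 [226. 192.] [ 442. -204.   16.] 
scene 0.91 [173. 232.] [ 667. -217.   16.] 
scene 0.65 [401. 219.] [325. 302.  16.] 
[227 190]
```

View pics/placed.png

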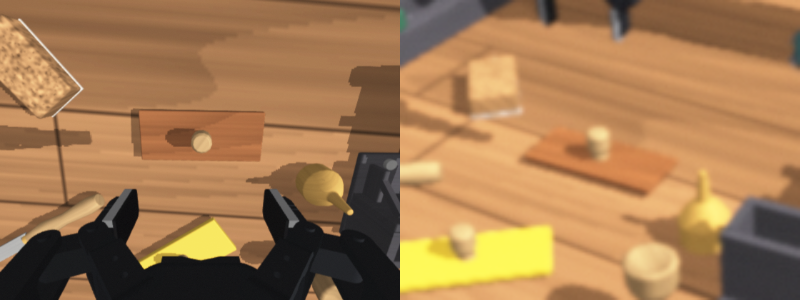

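The cover lies flat, right side up, on clear bench: wrist crop (200,135), scene crop (600,160). Next is the bolt.

Emit:
jog_arm(
  series=[
    [-0.1, 0.25, -0.07, 0, 1],
    [-0.19, 0.5, -0.07, 0, 1],
    [-0.278, 0.73, -0.07, 0, 1],
  ],
)

```text
t: 8.85
tcp_pos: [473.6, -85.8, 198.8]
eef_rot: [3.142, -0.001, -3.068]
force: [1.4, 0.1, -0.5]
gripper_width: 0.999
grip_force: 0.0
```

Emit:
jog_arm(
  series=[
    [-0.1, 0.25, -0.07, 0, 1],
    [-0.19, 0.5, -0.07, 0, 1],
    [-0.278, 0.73, -0.07, 0, 1],
  ],
)

```text
t: 9.1
tcp_pos: [507.0, 27.3, 209.2]
eef_rot: [3.142, -0.001, -3.066]
force: [1.1, -0.7, -0.4]
gripper_width: 1.001
grip_force: 0.0
```

Emit:
jog_arm(
  series=[
    [-0.1, 0.25, 0, 0, 1],
    [-0.19, 0.5, 0, 0, 1],
    [-0.25, 0.65, 0, 0, 1],
    [-0.278, 0.73, 0, 0, 1],
    [-0.278, 0.73, 0, 0, 1],
    [-0.278, 0.73, 0, 0, 1],
  ],
)

```text
t: 9.6
tcp_pos: [540.1, 136.6, 208.8]
eef_rot: [-3.14, -0.002, -3.066]
force: [-0.7, -0.0, -0.6]
gripper_width: 1.002
grip_force: 0.0
```

```bash
python3 - <<'E'
from h import *
s=sense();print(s["t"],s["tcp_pos"],s["eef_rot"])
c=cal("wrist");a=grab_frame("wrist");np.savez("w4c.npz",K=c[0],R=c[1],t=c[2]);save("w4",a)
print(proj(c,[[542.5,137,92],[542.5,137,62]]))
t=grab_frame("top");save("top4",t)
save("v4",np.hstack([cv2.resize(a[100:320,160:400],(480,440),interpolation=cv2.INTER_CUBIC),cv2.resize(t[175:255,200:258],(320,440),interpolation=cv2.INTER_CUBIC)]))
E
```

```text
9.6 [540.08961084 136.60452414 208.83293964] [-3.14048965e+00 -1.83580621e-03 -3.06642228e+00]
[[280.32200898 216.28959524]
 [280.40208686 206.15845192]]
```

View pics/v4.png

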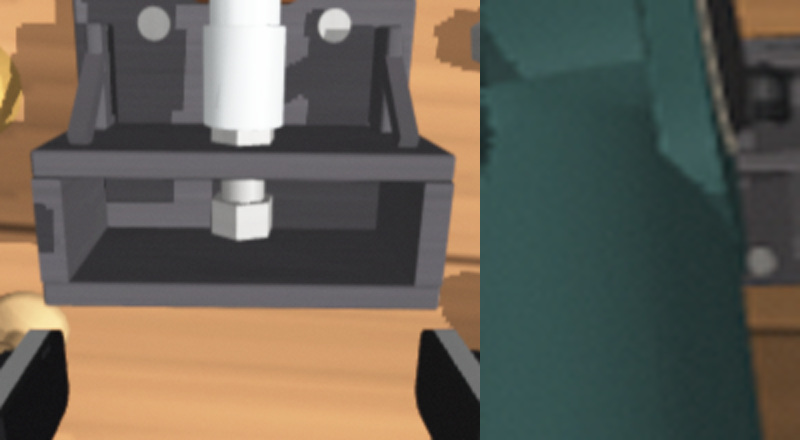

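The wrist crop shows the open pocket, with its inner rim from (62,180) to (415,285), and the bolt head centred near (242,213). In full-frame pixels the head is at about (281,206).

```bash
python3 - <<'E'
from h import *
z=np.load("w4c.npz");c=(z["K"],z["R"],z["t"])
f=lambda p:(p[0]/2+160,p[1]/2+100)
for L in(((33,152),(453,156),(438,305),(47,305)),((62,180),(419,182),(413,285),(71,285))):
    P=[onz(c,f(p),92) for p in L]
    print([p[:2].round(1) for p in P],"cen",np.mean(P,0).round(1),"yaw",[np.arctan2(-(P[i][0]-P[j][0]),P[i][1]-P[j][1]).round(3) for i,j in((1,0),(2,3))])
print("head",onz(c,f((242,213)),66).round(1))
E
```

```text
[array([514.3,  50.2]), array([503.3, 220.8]), array([569.5, 226.1]), array([582.4,  54.4])] cen [542.4 137.9  92. ] yaw [np.float64(0.065), np.float64(0.075)]
[array([525.2,  61.8]), array([515.1, 208.7]), array([560.9, 213.6]), array([572.1,  65.1])] cen [543.3 137.3  92. ] yaw [np.float64(0.069), np.float64(0.075)]
head [541.6 137.5  66. ]
```

Emit:
jog_arm(
  series=[
    [-0.018, 0.005, 0.1, 0.008, 0.8],
    [-0.018, 0.005, 0.25, 0.008, 0.8],
    [-0.018, 0.005, 0.4, 0.008, 0.8],
    [-0.018, 0.005, 0.5, 0.008, 0.8],
    [-0.018, 0.005, 0.58, 0.008, 0.8],
    [-0.018, 0.005, 0.65, 0.008, 0.8],
    [-0.018, 0.005, 0.72, 0.008, 0.8],
    [-0.018, 0.005, 0.79, 0.008, 0.8],
    [-0.018, 0.005, 0.86, 0.008, 0.8],
    [-0.018, 0.005, 0.92, 0.008, 0.8],
    [-0.018, 0.005, 0.98, 0.008, 0.8],
    [-0.018, 0.005, 0.98, 0.008, 0.8],
    [-0.018, 0.005, 0.98, 0.008, 0.8],
  ],
)

```text
t: 10.78
tcp_pos: [543.0, 138.2, 62.6]
eef_rot: [-3.141, -0.001, -3.07]
force: [0.6, 0.3, -0.7]
gripper_width: 0.9
grip_force: 0.0
```

Emit:
jog_arm(
  series=[
    [0, 0, 0, 0, -1],
    [0, 0, 0, 0, -1],
    [0, 0, 0, 0, -1],
    [0, 0, 0, 0, -1],
    [0, 0, 0, 0, -1],
    [0, 0, 0, 0, -1],
    [0, 0, 0, 0, -1],
    [0, 0, 0, 0, -1],
    [0, 0, 0, 0, -1],
    [0, 0, 0, 0, -1],
    [0, 0, 0, 0, -1],
    [0, 0, 0, 0, -1],
    [0, 0, 0, 0, -1],
    [0, 0, 0, 0, -1],
  ],
  grip_force=40,
)

```text
t: 11.95
tcp_pos: [543.5, 137.3, 63.6]
eef_rot: [-3.141, 0.001, -3.071]
force: [-1.8, -7.1, 9.1]
gripper_width: 0.327
grip_force: 38.9
```

```bash
python3 - <<'E'
from h import *
import json
s=sense();print(s["t"],s["tcp_pos"],s["force"],s["torque"],s["gripper_width"],s["grip_force"])
save("v5a",grab_frame("wrist"))
E
```

```text
11.95 [543.47912085 137.25367587  63.58416864] [-1.82540606 -7.06229241  9.12672478] [-1.23410237  0.4136142  -0.01964471] 0.3266829214080659 38.92901748418808
```

Emit:
jog_arm(
  series=[
    [0, 0, 0, 0, -1],
    [0, 0, 0, 0, -1],
    [0, 0, 0, 0, -1],
    [0, 0, 0, 0, -1],
    [0, 0, 0, 0, -1],
    [0, 0, 0, 0, -1],
    [0, 0, 0, 0, -1],
    [0, 0, 0, 0, -1],
    [0, 0, 0, 0, -1],
    [0, 0, 0, 0, -1],
    [0, 0, 0, 0, -1],
    [0, 0, 0, 0, -1],
    [0, 0, 0, 0, -1],
    [0, 0, 0, 0, -1],
    [0, 0, 0, 0, -1],
    [0, 0, 0, 0, -1],
    [0, 0, 0, 0, -1],
    [0, 0, 0, 0, -1],
    [0, 0, 0, 0, -1],
    [0, 0, 0, 0, -1],
  ],
)

```text
t: 13.67
tcp_pos: [543.5, 137.2, 63.6]
eef_rot: [-3.141, 0.001, -3.071]
force: [-2.4, -6.6, 8.8]
gripper_width: 0.323
grip_force: 38.9
```

```bash
python3 - <<'E'
from h import *
s=sense();print(s["t"],s["tcp_pos"],s["force"],s["torque"],s["gripper_width"],s["grip_force"])
b=grab_frame("wrist");save("v5b",b);a=cv2.cvtColor(cv2.imread("pics/v5a.png"),4)
d=np.abs(a.astype(int)-b).sum(2);ys,xs=np.nonzero(d>60);print(d.max(),len(ys),(xs.min(),xs.max(),ys.min(),ys.max()) if len(ys) else "")
save("v5",np.hstack([cv2.resize(x[60:420,130:430],(400,480)) for x in(a,b)]))
E
```

```text
13.6667 [543.46840771 137.24720712  63.57022702] [-2.36265815 -6.57463988  8.83698064] [-1.22700593  0.42870827  0.02240195] 0.32307623722939793 38.92927207052708
160 27 (np.int64(146), np.int64(544), np.int64(99), np.int64(150))
```

View pics/v5.png

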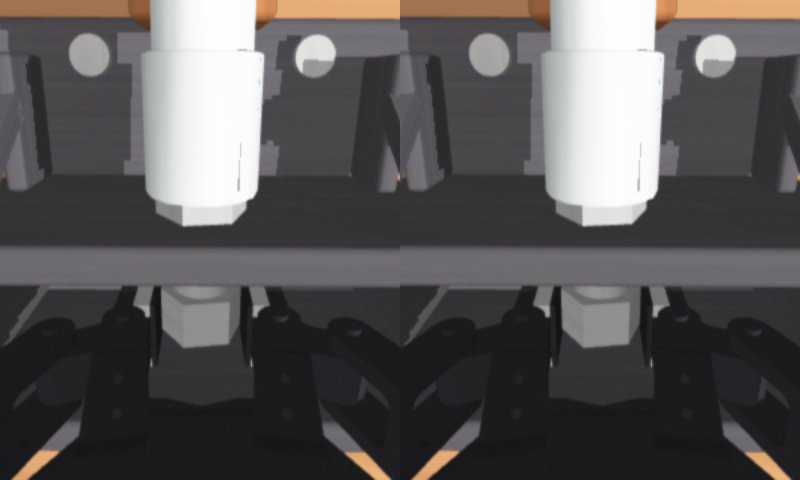

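The wrist view shows the same picture 1.7 s apart, so the head has stopped. But its vertex, at crop (183,347), is off-centre and the opening is wider than 26 mm, so the pads may be jammed on corners. I'll work out the head's angle.

```bash
python3 - <<'E'
from h import *
c=cal("wrist");yw=.071
ex=np.array([np.cos(yw),np.sin(yw),0]);ey=np.array([-np.sin(yw),np.cos(yw),0])
o=np.array([542.7,137.5,62])
for a in range(-30,31,5):
  P=[o+8*ex+15*(-np.sin(t)*ey+np.cos(t)*np.array([0,0,1])) for t in np.radians(a+np.array([60,0,-60]))]
  print(a,proj(c,P).round().tolist())
E
```

```text
-30 [[263.0, 318.0], [297.0, 318.0], [311.0, 301.0]]
-25 [[261.0, 317.0], [294.0, 319.0], [311.0, 303.0]]
-20 [[258.0, 316.0], [291.0, 320.0], [311.0, 304.0]]
-15 [[257.0, 315.0], [289.0, 320.0], [311.0, 306.0]]
-10 [[255.0, 313.0], [286.0, 321.0], [310.0, 307.0]]
-5 [[253.0, 312.0], [283.0, 321.0], [309.0, 309.0]]
0 [[252.0, 311.0], [280.0, 321.0], [308.0, 311.0]]
5 [[251.0, 309.0], [277.0, 321.0], [307.0, 312.0]]
10 [[250.0, 307.0], [274.0, 321.0], [305.0, 313.0]]
15 [[249.0, 306.0], [271.0, 320.0], [303.0, 315.0]]
20 [[249.0, 304.0], [268.0, 320.0], [301.0, 316.0]]
25 [[249.0, 303.0], [266.0, 319.0], [299.0, 317.0]]
30 [[249.0, 301.0], [263.0, 318.0], [297.0, 318.0]]
```

The head is about 20° past its flats, jammed on corners. I'll loosen slightly, let the runner bring the next flats round (about 4 s) and grip again.

Emit:
jog_arm(
  series=[
    [0, 0, 0, 0, 0],
    [0, 0, 0, 0, 0],
    [0, 0, 0, 0, 0],
    [0, 0, 0, 0, 0],
    [0, 0, 0, 0, 0],
    [0, 0, 0, 0, 0],
    [0, 0, 0, 0, 0],
    [0, 0, 0, 0, 0],
    [0, 0, 0, 0, 0],
    [0, 0, 0, 0, 0],
    [0, 0, 0, 0, 0],
    [0, 0, 0, 0, 0],
    [0, 0, 0, 0, 0],
    [0, 0, 0, 0, 0],
    [0, 0, 0, 0, 0],
    [0, 0, 0, 0, 0],
    [0, 0, 0, 0, 0],
    [0, 0, 0, 0, 0],
    [0, 0, 0, 0, 0],
    [0, 0, 0, 0, 0],
  ],
)

```text
t: 15.38
tcp_pos: [543.1, 138.3, 63.0]
eef_rot: [-3.142, 0.0, -3.07]
force: [0.8, -0.1, 0.9]
gripper_width: 0.505
grip_force: 0.0
```

```bash
python3 - <<'E'
from h import *
# angle from shading: correlate head patch gradient edges; report bright/dark vertical steps across the head's top facets
s=sense();print(s["t"],s["tcp_pos"],s["gripper_width"],s["force"])
b=grab_frame("wrist");g=cv2.cvtColor(b,cv2.COLOR_RGB2GRAY)
a=cv2.imread("pics/v5b.png",0)
for r in(295,305,310): print(r,"held",a[r,246:316:3].tolist(),"\n    now",g[r,246:316:3].tolist())
save("v6",b)
E
```

```text
15.3833 [543.14253721 138.27804836  62.96842098] 0.5049857720976708 [ 0.83677327 -0.07074109  0.94917132]
295 held [27, 20, 127, 133, 134, 134, 136, 140, 145, 145, 146, 144, 145, 145, 145, 144, 143, 145, 144, 98, 96, 90, 20, 26] 
    now [52, 122, 123, 123, 137, 147, 146, 146, 147, 145, 146, 147, 146, 145, 145, 145, 111, 109, 109, 108, 108, 104, 49, 50]
305 held [29, 19, 125, 134, 135, 132, 131, 136, 142, 142, 141, 142, 140, 142, 142, 140, 142, 143, 141, 96, 97, 41, 21, 30] 
    now [55, 63, 123, 123, 131, 144, 144, 145, 143, 144, 144, 146, 145, 145, 145, 145, 109, 108, 109, 108, 109, 91, 52, 52]
310 held [33, 17, 49, 75, 135, 134, 133, 135, 143, 143, 144, 143, 143, 143, 144, 144, 143, 144, 141, 98, 56, 50, 21, 34] 
    now [51, 51, 60, 123, 129, 145, 145, 146, 145, 144, 144, 145, 146, 144, 144, 145, 108, 109, 109, 104, 54, 50, 52, 51]
```

Facet edges moved from about (268, 302) to (258, 293), so the head is now at about -22° and turning about 10°/s. I'll wait about 1.5 s more, then close.

Emit:
jog_arm(
  series=[
    [0, -0.006, 0, 0, 0],
    [0, -0.006, 0, 0, 0],
    [0, -0.006, 0, 0, 0],
    [0, -0.006, 0, 0, 0],
    [0, -0.006, 0, 0, 0],
    [0, -0.006, 0, 0, 0],
    [0, -0.006, 0, 0, 0],
    [0, -0.006, 0, 0, 0],
    [0, -0.006, 0, 0, 0],
    [0, -0.006, 0, 0, 0],
    [0, -0.006, 0, 0, 0],
    [0, -0.006, 0, 0, 0],
    [0, -0.006, 0, 0, 0],
    [0, -0.006, 0, 0, 0],
    [0, -0.006, 0, 0, 0],
    [0, -0.006, 0, 0, 0],
    [0, -0.006, 0, 0, -1],
    [0, -0.006, 0, 0, -1],
    [0, -0.006, 0, 0, -1],
    [0, -0.006, 0, 0, -1],
  ],
  grip_force=40,
)

```text
t: 17.1
tcp_pos: [543.2, 137.3, 63.1]
eef_rot: [-3.142, -0.0, -3.07]
force: [-1.2, -1.0, 5.1]
gripper_width: 0.315
grip_force: 38.9
```

Emit:
jog_arm(
  series=[
    [0, 0, 0, 0, -1],
    [0, 0, 0, 0, -1],
    [0, 0, 0, 0, -1],
    [0, 0, 0, 0, -1],
    [0, 0, 0, 0, -1],
    [0, 0, 0, 0, -1],
    [0, 0, 0, 0, -1],
    [0, 0, 0, 0, -1],
  ],
)

```text
t: 17.77
tcp_pos: [543.2, 137.3, 63.2]
eef_rot: [-3.142, 0.0, -3.071]
force: [-1.5, -1.8, 3.9]
gripper_width: 0.313
grip_force: 38.9
```

```bash
cat > e.py <<'E'
from h import *
s=sense();print(s["t"],s["tcp_pos"],s["gripper_width"],s["grip_force"],s["force"])
g=cv2.cvtColor(grab_frame("wrist"),cv2.COLOR_RGB2GRAY)
for r in(295,305): print(r,g[r,246:316:3].tolist())
np.save("g%.1f.npy"%s["t"],g)
E
python3 e.py
```

```text
17.7667 [543.20699619 137.27714136  63.15931178] 0.3127504023923016 38.87993775308132 [-1.50037793 -1.8313679   3.91414653]
295 [37, 17, 37, 128, 149, 148, 147, 151, 149, 148, 147, 148, 147, 146, 129, 122, 123, 123, 122, 121, 122, 116, 21, 37]
305 [35, 19, 26, 121, 147, 146, 145, 146, 145, 146, 146, 148, 147, 147, 128, 120, 120, 121, 121, 121, 122, 93, 21, 35]
```

Emit:
jog_arm(
  series=[
    [0, 0, 0, 0, -1],
    [0, 0, 0, 0, -1],
    [0, 0, 0, 0, -1],
    [0, 0, 0, 0, -1],
    [0, 0, 0, 0, -1],
    [0, 0, 0, 0, -1],
    [0, 0, 0, 0, -1],
    [0, 0, 0, 0, -1],
    [0, 0, 0, 0, -1],
    [0, 0, 0, 0, -1],
    [0, 0, 0, 0, -1],
    [0, 0, 0, 0, -1],
    [0, 0, 0, 0, -1],
    [0, 0, 0, 0, -1],
    [0, 0, 0, 0, -1],
    [0, 0, 0, 0, -1],
  ],
)

```text
t: 19.15
tcp_pos: [543.2, 137.3, 63.2]
eef_rot: [-3.142, 0.0, -3.071]
force: [-1.7, -1.1, 5.3]
gripper_width: 0.31
grip_force: 38.9
```

```bash
python3 e.py
```

```text
19.15 [543.20676486 137.25213874  63.15276335] 0.3104806281847358 38.88169638812542 [-1.74274523 -1.05112351  5.32428924]
295 [36, 20, 37, 131, 147, 148, 149, 148, 147, 148, 148, 148, 146, 146, 128, 120, 124, 123, 121, 121, 121, 115, 24, 34]
305 [35, 20, 27, 122, 146, 147, 145, 145, 145, 146, 146, 147, 146, 146, 126, 120, 120, 120, 120, 121, 121, 92, 22, 36]
```

The head is held, but at about -12° with the pads still on corners. One more short release (about 1.2 s) should seat it on the flats.

Emit:
jog_arm(
  series=[
    [0, 0, 0, 0, 0],
    [0, 0, 0, 0, 0],
    [0, 0, 0, 0, 0],
    [0, 0, 0, 0, 0],
    [0, 0, 0, 0, 0],
    [0, 0, 0, 0, 0],
    [0, 0, 0, 0, 0],
    [0, 0, 0, 0, 0],
    [0, 0, 0, 0, 0],
    [0, 0, 0, 0, 0],
    [0, 0, 0, 0, 0],
    [0, 0, 0, 0, 0],
    [0, 0, 0, 0, 0],
    [0, 0, 0, 0, 0],
    [0, 0, 0, 0, -1],
    [0, 0, 0, 0, -1],
    [0, 0, 0, 0, -1],
    [0, 0, 0, 0, -1],
    [0, 0, 0, 0, -1],
    [0, 0, 0, 0, -1],
  ],
  grip_force=45,
)

```text
t: 20.87
tcp_pos: [543.2, 137.2, 63.1]
eef_rot: [-3.141, 0.0, -3.071]
force: [-3.3, -1.3, 6.6]
gripper_width: 0.294
grip_force: 44.4
```

Emit:
jog_arm(
  series=[
    [0, 0, 0, 0, -1],
    [0, 0, 0, 0, -1],
    [0, 0, 0, 0, -1],
    [0, 0, 0, 0, -1],
    [0, 0, 0, 0, -1],
    [0, 0, 0, 0, -1],
    [0, 0, 0, 0, -1],
    [0, 0, 0, 0, -1],
  ],
)

```text
t: 21.53
tcp_pos: [543.2, 137.3, 63.1]
eef_rot: [-3.141, 0.0, -3.071]
force: [-1.6, -0.8, 5.5]
gripper_width: 0.293
grip_force: 44.4
```

```bash
python3 e.py
```

```text
21.5333 [543.22544454 137.25644418  63.12593284] 0.29304829949360733 44.421102661290206 [-1.60510127 -0.84336471  5.48292253]
295 [54, 29, 53, 146, 146, 147, 147, 148, 149, 147, 146, 145, 131, 131, 131, 132, 133, 131, 132, 132, 131, 48, 31, 52]
305 [35, 34, 36, 146, 145, 144, 144, 144, 145, 144, 146, 146, 132, 132, 131, 130, 130, 131, 131, 130, 132, 41, 34, 35]
```

Emit:
jog_arm(
  series=[
    [0, 0, 0, 0, -1],
    [0, 0, 0, 0, -1],
    [0, 0, 0, 0, -1],
    [0, 0, 0, 0, -1],
    [0, 0, 0, 0, -1],
    [0, 0, 0, 0, -1],
    [0, 0, 0, 0, -1],
    [0, 0, 0, 0, -1],
    [0, 0, 0, 0, -1],
    [0, 0, 0, 0, -1],
    [0, 0, 0, 0, -1],
    [0, 0, 0, 0, -1],
    [0, 0, 0, 0, -1],
    [0, 0, 0, 0, -1],
    [0, 0, 0, 0, -1],
    [0, 0, 0, 0, -1],
  ],
)

```text
t: 22.92
tcp_pos: [543.2, 137.2, 63.1]
eef_rot: [-3.141, 0.0, -3.071]
force: [-1.7, -1.5, 4.9]
gripper_width: 0.294
grip_force: 44.4
```

```bash
python3 e.py; python3 - <<'E'
from h import *
b=grab_frame("scene");t=grab_frame("top")
for cam in("scene","top"):
  for th in("cover","goblet","oiler","spare_nut"):
    for r in outline_of(th,cam)[:3]: print(cam,th,round(r["p"],2),np.round(r["centre"]))
E
```

```text
22.9167 [543.20913541 137.24816187  63.12070179] 0.29383803804869146 44.42089472548105 [-1.71864937 -1.52628897  4.91437162]
295 [54, 30, 54, 146, 147, 148, 148, 148, 149, 148, 145, 145, 131, 130, 132, 132, 132, 132, 131, 132, 131, 49, 32, 53]
305 [33, 35, 37, 146, 145, 144, 144, 144, 144, 144, 145, 146, 133, 132, 131, 130, 130, 130, 131, 131, 130, 40, 34, 36]
scene cover 0.95 [172. 232.]
scene cover 0.71 [400. 220.]
scene cover 0.59 [226. 193.]
scene goblet 0.91 [245. 242.]
scene oiler 0.94 [269. 219.]
top cover 0.73 [421. 174.]
top cover 0.69 [179. 269.]
top cover 0.59 [339. 230.]
top goblet 0.79 [275. 163.]
top spare_nut 0.63 [197. 224.]
```

The vertex is now at column 281, dead centre, with the pads flat on the flats (opening 0.293, about 26 mm) and no turning over 1.4 s. The cover is still where I laid it, so I'm handing the job in.

```bash
python3 -c "from station import *;print(finish_job())"
```

```text
the job is handed in; nothing more can be done
None
```

The wooden cover lies flat and right side up on the clear bench, and the gripper is holding the bolt head on its flats with about 44 N. The head has stopped turning; getting it there took two brief releases after the first grips jammed on its corners. The job was handed in just after 23 s on the robot's clock, and no verdict came back.

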